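# Lean a board carrier on the lift fixture and hold its cam at the top

### The job

Take the black carrier with the green circuit board out of its grey slot block and lean it on the lift fixture: lower edge centred on the aluminium ledge, plain back against the blue sloping rest, board side out, and let go of it. Then swing the fixture's red cam lever up from its down position to straight up, where its cams lift the carrier highest off the ledge, not past it, and finish while still holding the lever there against its spring with the gripper, touching only the lever. Do not let the carrier fall over, and leave the other things on the bench alone.

Things in the scene. Friction and masses are not known exactly. Their poses are not given: they have to be found in the camera images.
- carrier_center (a point): Centre of the carrier's flat black plate (10 thick, 150 wide, 155 mm high): mid-thickness, 77.5 mm from top and bottom edges. Axes: z up along the plate, y across its width, x through its thickness, out of its plain back; the circuit board is on the -x face. It starts upright in the grey slot block, the lowest 22 mm in the slot, board side roughly towards the robot.
- carrier: The same carrier, 0.2 to 0.4 kg: origin at the centre of its lower edge, axes as above. The green circuit board (140 wide, 100 high) is fixed on its front, its parts up to 20 mm out of the plate. Only the top 30 mm (yellow stripe in front) and the bottom 25 mm of the plate are bare: take it by the top margin.
- slot_block: Grey storage block fixed to the bench, 70 x 180 mm and 32 mm high, with a slot 14 mm wide and 22 mm deep along its y in which the carrier stands. Origin at the centre of its underside.
- fixture: Lift fixture fixed to the bench: aluminium base 12 mm thick (x -55 to +115, y -115 to +85 mm from the origin), cam shaft along y, 55 mm above the origin. Origin on the bench under the shaft, below the middle of the ledge's width; x points away from the robot, y left, z up. The cam lever is on its right (-y) side.
- backrest: Blue sloping rest of the fixture: two rails and cross bars, 120 mm wide. Frame: the fixture's turned 0.35 rad about y, so z runs up the slope (top leaning away from the robot), x to the back; origin on the cam shaft. Front face: the plane x = +6 mm. It ends 126 mm up the slope from the origin; a carrier on the ledge stands about 55 mm above its top.
- ledge: Fixed aluminium ledge at the foot of the blue rest, 140 mm wide, in three pieces; two brass cams rise through the gaps (18 to 42 mm left and right of the middle) and lift the carrier off it. Origin on its upper face, mid-width; axes as the rest's (z up the slope, x to the back). The channel for the carrier's lower edge runs from the lip at x = -20 mm (12 mm high) to the rest at x = +6 mm.
- lever (a joint): Cam lever: steel arm and two eccentric cams with rolling brass rings. 0 = down, towards the robot, held there by a spring (0.25 N m/rad, about 5 N at the handle at the top); grows as the handle swings up and away from the robot. At 1.3 rad the arm is straight up and the cams at their highest, 8 mm above the ledge; the stop is at 2.2, past the top, cams lower again. Let go, it swings back to 0.
- handle_center (a point): Centre of the lever's red round handle (18 mm diameter, 66 mm long), parallel to the shaft, sticking out to the right of the arm; a sleeve that turns freely on its pin, so a gripper may keep its attitude. It is 90 mm from the shaft's axis, at y = -142 mm of the fixture: about 79 mm above the bench with the lever down, 145 mm with it straight up.
- reel: Bystander: light grey solder reel, 56 mm across and 58 mm high. Origin at its underside. Leave it alone.
- tin: Bystander: small round metal tin, 41 mm across and 18 mm high. Origin at its underside. Leave it alone.
- cutters: Bystander: side cutters with orange grips, 126 mm long. Origin at its underside. Leave it alone.
- driver: Bystander: red screwdriver, 151 mm long. Origin at its underside. Leave it alone.
- tape: Bystander: roll of masking tape, 112 mm across, 25 mm high. Origin at its underside. Leave it alone.

How it is judged:
On the way:
1. the carrier leans on the rest with its foot on the ledge, board side out, let go, while the lever is still down (y of carrier_center in the frame of ledge between -0.03 and 0.03 m and angle between carrier's own z axis and vertical between 0.25 and 0.6 rad and angle between carrier's own x axis and vertical above 1.75 rad and angle between the y axis of carrier and the y axis of fixture, either way round below 0.2 rad and contact force between carrier and backrest above 0.05 N and contact force between each of the arm, the fingers and carrier below 0.1 N and linear speed of carrier below 0.03 m/s and z of carrier_center in the frame of ledge between 0.072 and 0.0815 m and contact force between carrier and ledge above 0.3 N and value of joint lever below 0.3 rad), for 0.2 s.
At the end, for the whole second after the job is handed in: Lever still, within 0.2 rad of straight up, fingers pressing on it with over 1 N; its cams carry the carrier over 6 mm above the ledge; carrier at rest, untouched by the robot, within 30 mm of mid-ledge and 0.2 rad of square, against the blue rest, tilted 0.25 to 0.60 rad, board side out (y of carrier_center in the frame of ledge between -0.03 and 0.03 m and angle between carrier's own z axis and vertical between 0.25 and 0.6 rad and angle between carrier's own x axis and vertical above 1.75 rad and angle between the y axis of carrier and the y axis of fixture, either way round below 0.2 rad and contact force between carrier and backrest above 0.05 N and contact force between each of the arm, the fingers and carrier below 0.1 N and linear speed of carrier below 0.03 m/s and value of joint lever between 1.1 and 1.5 rad and z of carrier_center in the frame of ledge between 0.0835 and 0.092 m and contact force between carrier and lever above 0.3 N and contact force between the fingers and lever above 1 N and velocity of joint lever between -0.15 and 0.15 rad/s); the arm keeps its last pose, push and grip.
It fails at once if the carrier falls over (angle between carrier's own z axis and vertical above 1.1 rad).
It fails at once if another thing on the bench is shoved away (distance of any of reel, tin, cutters, driver, tape from where it was at the start of the episode above 0.03 m).
It also fails if it takes over 48 s, if anything falls off the work surface, if the arm or the gripper's body presses on something with over 40 N, if the wrist force passes 120 N, or if a joint passes its speed limit or range.

### The arm

A 6-joint arm with a two-finger parallel gripper is mounted at the origin on a cart in front of the work surface, level with it; the furniture and walls round the work are solid. World frame = base frame: x ahead of the robot, y to its left, z up, the work surface at z = 0. Lengths are in m, angles in rad, forces in N, time in s.
With the tool pointing down it reaches from about 0.3 to 0.95 m from the base axis. Payload 3.1 kg.
Tool frame: the origin (TCP) lies midway between the tips of the shut fingers; the grasp point (between the pads) lies 19 mm behind it; z points along the fingers, y is the line along which they close (so a half turn about z gives the same grasp; the last joint's range is limited). The gripper opens to 85 mm and grips with 20 to 120 N. Pads are 22 mm wide; open, the fingers measure 114 mm over their backs; the gripper's body (76 mm by 85 mm) begins 54 mm behind the grasp point. The pads swing forward as they close: fully open they stand 13 mm farther back than shut.
Start: joints at [1.125, 0.308, 1.634, -0, 1.2, -0.07], TCP at [0.229, 0.581, 0.231] pointing down, gripper open.
Joint ranges: [-3.06, 3.06], [-0.79, 1.96], [0.05, 2.63], [-1.19, 4.34], [0.05, 2.64], [-2.94, 2.94]. Speed limits (rad/s): [2.79, 2.79, 3.14, 3.14, 3.14, 3.14].

### API

Orientations are given as a unit quaternion [w, x, y, z].
In Python, from station import * gives the robot as it stands. Calls block until the motion is done:
- goto(position, orientation): joint-space move of the TCP to a pose.
- servo_line(position, rot=None, speed=0.15, threshold=None): straight line of the TCP; rot=None keeps the orientation; speed is the mean speed in m/s. With threshold (N) it stops when the force on the tool has changed by that much, and returns True; else False.
- move_joints(angles): joint-space move.
- open_gripper() and close(force=None): open the fingers fully, or close them until they stop; force is the grip in N (None keeps the last).
- dwell(seconds).
- ik(position, orientation): joint angles nearest the present ones, or None.
- get_image(name): name is "scene" or "top" or "wrist"; returns a dict with "color" (480x640x3 uint8, red, green, blue), "intrinsics" (3x3 intrinsics, pixels), "rvec" (rotation vector, rad) and "tvec" (3), from world to camera coordinates, as OpenCV has them. Camera axes: x right, y down, z forward; pixel columns grow to the right and rows downward; lengths in m; the calibration is good to about 2 mm. The wrist camera is an equidistant fisheye: a pixel r from the principal point sees the ray r / f radians off the axis. A picture is of the moment at which its call begins. There is no depth.
A pose or a line that the arm cannot do raises Unreachable and nothing moves.
- close_job(): hands the job in; it is judged then, once.
Readings, each from a call of its own:
- current_time(): time.
- current_joint_positions(): joint angles.
- current_qvel(): joint speeds.
- current_joint_torque(): joint torques, N m.
- current_eef_pos(): TCP position.
- current_orientation(): TCP orientation.
- current_contact_force(): force on the tool from outside, world axes, zero at the start.
- current_torque(): the same for the moment, N m.
- current_grip_width(): finger opening in m.
- current_finger_force(): force on a finger pad.
Only numpy, scipy, OpenCV 4.12 (cv2) and the standard library are available. Lean on these libraries where they do the work, as an engineer would, in place of code of your own. Each camera call takes 0.05 s, during which the arm holds its last target. There are 200 camera calls.

## Working session

There is one attempt and no reset: what is moved stays moved. The work goes in short steps, each a Python script; the robot and the scene stay as the last script left them, time stands still between calls to the robot, and variables do not carry over. Pictures are saved under pics/ and viewed, at most 10 in all, crops included, and the job is handed in when it is done.

```bash
mkdir -p pics && ls && cat > h.py <<'E'
from station import *
import numpy as np, cv2
from scipy.spatial.transform import Rotation as R
def snap(n,f):
    d=get_image(n); cv2.imwrite(f'pics/{f}.png',d['color'][:,:,::-1]); np.savez(f'pics/{f}.npz',**d); return d
def ray(d,u,v):
    K=np.array(d['intrinsics']);Rm=cv2.Rodrigues(np.array(d['rvec'],float))[0];t=np.array(d['tvec'],float).ravel()
    r=Rm.T@np.array([(u-K[0,2])/K[0,0],(v-K[1,2])/K[1,1],1]); return -Rm.T@t,r
def onz(d,u,v,z):
    c,r=ray(d,u,v); return c+r*(z-c[2])/r[2]
def proj(d,P):
    return cv2.projectPoints(np.array(P,float).reshape(-1,1,3),np.array(d['rvec'],float),np.array(d['tvec'],float),np.array(d['intrinsics']),None)[0].reshape(-1,2)
def tri(d1,p1,d2,p2):
    c1,r1=ray(d1,*p1);c2,r2=ray(d2,*p2)
    s=np.linalg.lstsq(np.c_[r1,-r2],c2-c1,rcond=None)[0]
    a,b=c1+s[0]*r1,c2+s[1]*r2; return (a+b)/2,np.linalg.norm(a-b)
def Q(m): 
    q=R.from_matrix(m).as_quat(); return [q[3],q[0],q[1],q[2]]
E
python3 - <<'E'
from h import *
for n in('scene','top'):
    d=snap(n,n+'0'); print(n,ray(d,320,240),d['intrinsics'][0][0])
E
```

```text
pics
scene (array([0.75428502, 0.50072446, 0.98389338]), array([-0.26799013, -0.39894021, -0.87708224])) 469.23068877687126
top (array([0.34342606, 0.07067693, 1.36258506]), array([ 0.10621026, -0.02718603, -0.99417539])) 619.2297938273618
```

View pics/scene0.png

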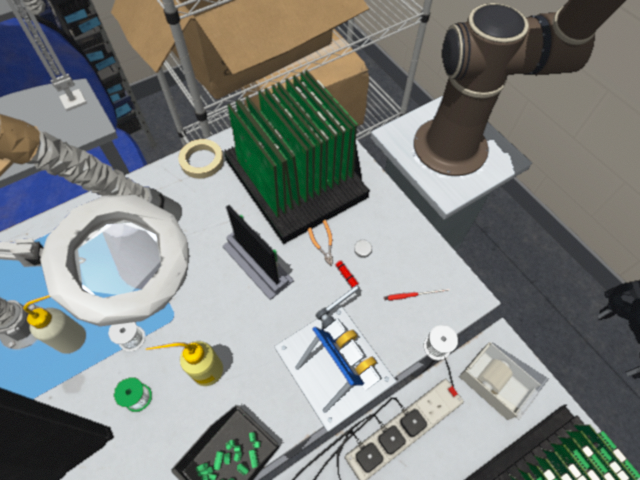

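View pics/top0.png

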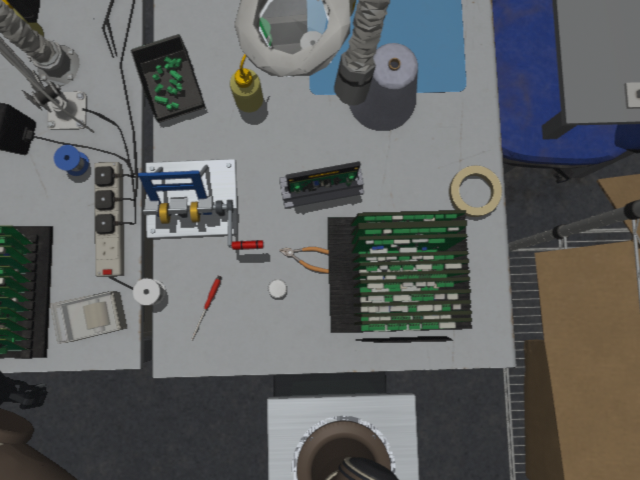

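The scene view shows the fixture at about (335,355), the carrier in its block at (255,255), and the lever handle at (347,273). The top view has the fixture at (190,200), carrier (322,185), handle (247,244), the rack right of the carrier, and the lamp beyond it. Next I'll enlarge the relevant area.

```bash
python3 - <<'E'
import cv2
a=cv2.imread('pics/top0.png')[140:270,140:380]
cv2.imwrite('pics/topc.png',cv2.resize(a,None,fx=3.3,fy=3.3,interpolation=cv2.INTER_CUBIC))
a=cv2.imread('pics/scene0.png')[195:435,215:405]
cv2.imwrite('pics/scc.png',cv2.resize(a,None,fx=2.5,fy=2.5,interpolation=cv2.INTER_CUBIC))
E
```

```text
(no output)
```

View pics/topc.png

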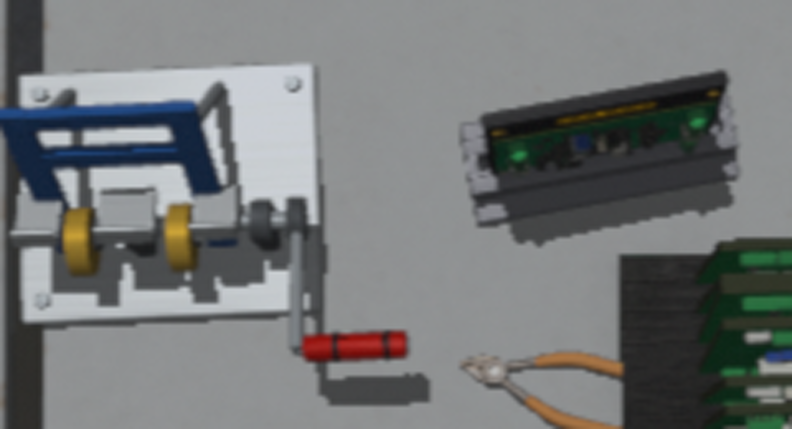

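View pics/scc.png

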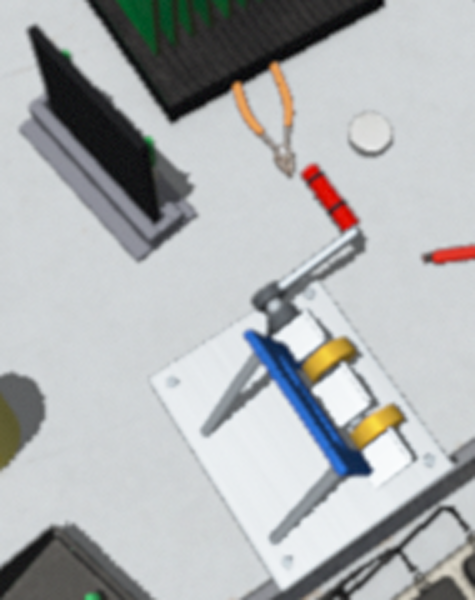

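The top crop shows the plate's top back edge from (485,117) to (726,72), base-plate corners at (20,75), (316,65), (322,312) and (22,323), and the handle at (355,346). In the scene crop the carrier's top back corners are at (33,28) and (157,220), and the handle is at (331,197).

```bash
python3 - <<'E'
from h import *
np.set_printoptions(precision=4,suppress=True)
T=dict(np.load('pics/top0.npz'));S=dict(np.load('pics/scene0.npz'))
t=lambda x,y:((x+.5)/3.3+140-.5,(y+.5)/3.3+140-.5); s=lambda x,y:((x+.5)/2.5+215-.5,(y+.5)/2.5+195-.5)
L,Rr=onz(T,*t(485,117),.165),onz(T,*t(726,72),.165)
print('carrier top back L,R',L,Rr,np.linalg.norm(L-Rr))
print('tri',tri(T,t(485,117),S,s(157,220)),tri(T,t(726,72),S,s(33,28)))
for c in[(20,75),(316,65),(322,312),(22,323)]: print('base',onz(T,*t(*c),.012))
for c in[(150,380),(282,590),(455,455),(318,283)]: print('base S',onz(S,*s(*c),.012))
# handle by mask
def red(d,x0,x1,y0,y1):
    h=cv2.cvtColor(d['color'][y0:y1,x0:x1],cv2.COLOR_RGB2HSV)
    m=(((h[...,0]<8)|(h[...,0]>172))&(h[...,1]>150)).astype('uint8')
    n,l,st,c=cv2.connectedComponentsWithStats(m);i=1+np.argmax(st[1:,4]);print(st[i]);return c[i]+[x0,y0]
a=red(T,225,275,230,260);b=red(S,330,365,255,290);print('handle',a,b,tri(T,a,S,b),onz(T,*a,.079))
print('rest top L,R front tri',tri(T,t(2,115),S,s(365,472)),tri(T,t(193,104),S,s(247,335)))
print('block corners',[onz(T,*t(*c),.032) for c in[(478,226),(738,178)]])
for n,p,z in[('cut tip',(283,250),.01),('rack corner',(330,218),.05),('rack pcb',(358,212),.15),('tin',(278,289),.018),('lamp',(355,75),.3)]:print(n,onz(T,*p,z))
E
```

```text
carrier top back L,R [0.6016 0.0999 0.165 ] [ 0.6253 -0.0451  0.165 ] 0.14684694496007417
tri (array([0.6141, 0.1105, 0.0609]), np.float64(0.025363432092284654)) (array([ 0.6232, -0.0436,  0.1649]), np.float64(0.004960659696200854))
base [0.6714 0.4158 0.012 ]
base [0.6732 0.2167 0.012 ]
base [0.5054 0.2149 0.012 ]
base [0.5033 0.4137 0.012 ]
base S [0.6751 0.2217 0.012 ]
base S [0.6715 0.4176 0.012 ]
base S [0.4974 0.4084 0.012 ]
base S [0.5086 0.2265 0.012 ]
[ 17  11  21   8 141]
[  6   6  22  26 187]
handle [251.6738 244.2624] [346.3262 273.7647] (array([0.4741, 0.1813, 0.0682]), np.float64(0.006883207871941196)) [0.4754 0.178  0.079 ]
rest top L,R front tri (array([0.6032, 0.3929, 0.1689]), np.float64(0.018035017035055383)) (array([0.6132, 0.2743, 0.1653]), np.float64(0.0018682294274661726))
block corners [array([0.5573, 0.1094, 0.032 ]), array([ 0.5849, -0.0632,  0.032 ])]
cut tip [0.4681 0.1154 0.01  ]
rack corner [0.5304 0.012  0.05  ]
rack pcb [ 0.5267 -0.0394  0.15  ]
tin [0.383  0.1278 0.018 ]
lamp [ 0.7513 -0.0296  0.3   ]
```

```bash
cat >> h.py <<'E'
np.set_printoptions(precision=4,suppress=True)
def frame(p,yaw,pitch): return np.array(p),R.from_euler('ZY',[yaw,pitch]).as_matrix()
SG=1
def tool(M,sg=None):  # tool z=-carrier z, tool y=sg*carrier x
    sg=SG if sg is None else sg
    z=-M[:,2];y=sg*M[:,0];return Q(np.c_[np.cross(y,z),y,z])
CAR=frame([.6075,.0275,.01],.161,0)      # carrier in slot, origin lower edge
REST=frame([.558,.3305,.055],.01,.35)
FIX=frame([.558,.3305,0],.01,0)
D=.155-.026                               # tcp height in carrier frame
def cp(F,x,y,z): return F[0]+F[1]@np.array([x,y,z])
def handle(q): return cp(FIX,-.09*np.sin(1.3-q),-.145,.055+.09*np.cos(1.3-q))
E
python3 - <<'E'
from h import *
T=dict(np.load('pics/top0.npz'));S=dict(np.load('pics/scene0.npz'))
print('lamp',tri(T,(293,25),S,(115,262)),'bulge',tri(T,(353,85),S,(160,190)))
print(current_time(),current_grip_width())
for sg in(1,-1):
    print(sg)
    for n,F,p in[('pre',CAR,(0,0,D+.08)),('grasp',CAR,(0,0,D)),('lift',CAR,(0,0,D+.17)),('place',REST,(-.005,0,.026+D)),('preplace',REST,(-.005,0,.026+D+.08)),('up',FIX,(0,0,.36))]:
        print(n,cp(F,*p),ik(cp(F,*p),tool(F[1],sg)))
    for q in(0,1.3): print('lev',handle(q),ik(handle(q)-[0,0,.019],tool(FIX[1],sg)))
E
```

```text
lamp (array([0.8355, 0.0759, 0.3384]), np.float64(0.012428588204105891)) bulge (array([ 0.7271, -0.0247,  0.3238]), np.float64(0.006292057828176621))
0.1 0.08547341523096377
1
pre [0.6075 0.0275 0.219 ] [-0.0264  0.2875  1.6864 -0.      1.1676 -0.1874]
grasp [0.6075 0.0275 0.139 ] [-0.0264  0.3758  1.745  -0.      1.0208 -0.1874]
lift [0.6075 0.0275 0.309 ] [-0.0264  0.216   1.591  -0.      1.3346 -0.1874]
place [0.6064 0.331  0.2023] [0.3795 0.6629 1.2147 0.1242 1.592  0.3515]
preplace [0.6339 0.3313 0.2775] [0.3673 0.6668 1.0593 0.122  1.7438 0.3584]
up [0.558  0.3305 0.36  ] [ 0.4676  0.2713  1.4233 -0.      1.4469  0.4576]
lev [0.4727 0.1846 0.0791] [ 0.2865  0.3255  2.0177 -0.      0.7984  0.2765]
lev [0.5594 0.1855 0.145 ] [ 0.2463  0.36    1.7979 -0.      0.9837  0.2363]
-1
pre [0.6075 0.0275 0.219 ] None
grasp [0.6075 0.0275 0.139 ] None
lift [0.6075 0.0275 0.309 ] None
place [0.6064 0.331  0.2023] [ 0.3795  0.6629  1.2147  0.1242  1.592  -2.7901]
preplace [0.6339 0.3313 0.2775] [ 0.3673  0.6668  1.0593  0.122   1.7438 -2.7832]
up [0.558  0.3305 0.36  ] [ 0.4676  0.2713  1.4233 -0.      1.4469 -2.684 ]
lev [0.4727 0.1846 0.0791] [ 0.2865  0.3255  2.0177 -0.      0.7984 -2.8651]
lev [0.5594 0.1855 0.145 ] [ 0.2463  0.36    1.7979 -0.      0.9837 -2.9053]
```

```bash
python3 - <<'E'
from h import *
goto(cp(CAR,0,0,D+.15),tool(CAR[1])); print(current_time())
servo_line(cp(CAR,0,0,D+.06),speed=.15); print(current_time(),current_eef_pos())
d=snap('wrist','w1'); print(d['intrinsics'],ray(d,*np.array(d['intrinsics'])[:2,2]))
d=snap('top','t1');a=d['color'][140:270,260:420,::-1]
E
```

```text
2.4917
3.2417 [0.6082 0.0277 0.1998]
[[371.6483   0.     327.9713]
 [  0.     371.6483 232.7191]
 [  0.       0.       1.    ]] (array([0.5975, 0.096 , 0.3433]), array([ 0.046 , -0.2699, -0.9618]))
```

View pics/w1.png

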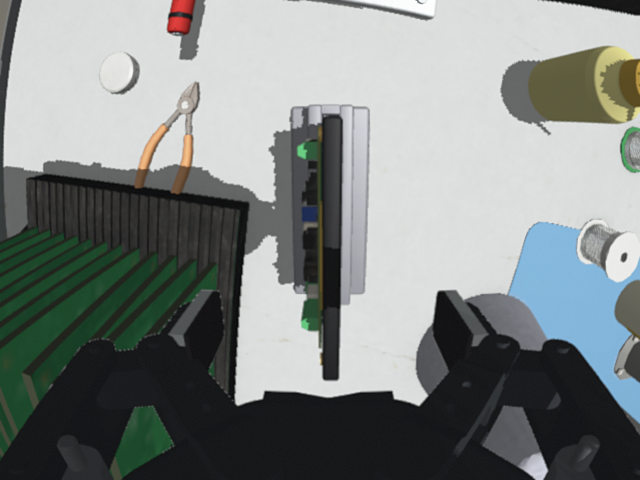

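The wrist view shows the plate's top edge running from (332,117) to (331,378). It is parallel to the tool and midway between the pads (about 205 and 452), so yaw and x are right. Next I check the ends by fisheye ray, then grasp.

```bash
cat >> h.py <<'E'
def fray(d,u,v):
    K=np.array(d['intrinsics']);Rm=cv2.Rodrigues(np.array(d['rvec'],float))[0];t=np.array(d['tvec'],float).ravel()
    p=np.array([u-K[0,2],v-K[1,2]])/K[0,0];th=np.linalg.norm(p)
    return -Rm.T@t,Rm.T@np.r_[p/th*np.sin(th),np.cos(th)]
def fonz(d,u,v,z):
    c,r=fray(d,u,v);return c+r*(z-c[2])/r[2]
E
python3 - <<'E'
from h import *
W=dict(np.load('pics/w1.npz'))
A,B=fonz(W,333,118,.165),fonz(W,331,378,.165);print(A,B,np.linalg.norm(A-B),(A+B)/2)
m=CAR[1].T@((A+B)/2-CAR[0]);print('in CAR',m)
if abs(np.linalg.norm(A-B)-.15)<.012 and abs(m[0])<.006 and abs(m[1])<.02:
    p=cp(CAR,0,m[1],D)
    print('hit',servo_line(cp(CAR,0,m[1],D+.06),speed=.1),servo_line(p,speed=.08,threshold=12),current_eef_pos())
    close(50);print(current_grip_width(),current_contact_force(),current_time())
    print(servo_line(p+[0,0,.05],speed=.08,threshold=20),current_contact_force())
    servo_line(p+[0,0,.17],speed=.2);print(current_eef_pos(),current_grip_width(),current_contact_force(),current_time())
    snap('wrist','w2');snap('scene','s2')
E
```

```text
[0.5992 0.102  0.165 ] [ 0.6224 -0.0425  0.165 ] 0.1463365120601357 [0.6108 0.0297 0.165 ]
in CAR [0.0036 0.0017 0.155 ]
hit False False [0.6077 0.0291 0.1394]
0.008826037741869871 [ 0.3786 -0.2605  1.3759] 5.1667
False [-0.801  -0.5357 -2.681 ]
[0.6062 0.0292 0.3073] 0.009084837845179003 [-0.0748 -0.2954 -2.8033] 6.6917
```

```bash
python3 - <<'E'
from h import *
q=tool(REST[1]); p=lambda x,z:cp(REST,x,0,.026+D+z)
servo_line(cp(CAR,0,0,.39),speed=.2)
goto(p(-.005,.15),q); print(current_time(),current_eef_pos(),p(-.005,.15))
servo_line(p(-.005,.03),speed=.15); print(current_time(),current_eef_pos(),current_grip_width(),current_contact_force())
a=snap('top','t3')['color'][100:270,100:290,::-1];b=snap('scene','s3')['color'][230:430,240:420,::-1]
a=cv2.resize(a,None,fx=2.1,fy=2.1,interpolation=2);b=cv2.resize(b,(400,a.shape[0]),interpolation=2)
cv2.imwrite('pics/c3.png',np.hstack([a,b]))
E
```

```text
8.6 [0.6584 0.3301 0.3435] [0.6579 0.3315 0.3432]
9.55 [0.6179 0.331  0.2323] 0.008837503259739286 [ 0.2175  0.441  -2.7499]
```

View pics/c3.png

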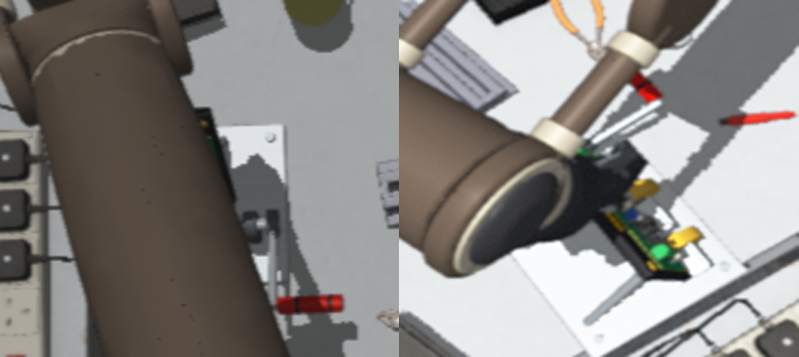

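The arm hides most of it, but the carrier hangs board side out, square to the fixture, at about (640,240) in the right half. I'll lower it now with force feedback.

```bash
python3 - <<'E'
from h import *
loc=lambda:REST[1].T@(current_eef_pos()-REST[0])-[0,0,.026+D]
F=lambda:REST[1].T@np.array(current_contact_force())
p=lambda x,z:cp(REST,x,0,.026+D+z)
print(loc(),F())
print(servo_line(p(-.005,-.012),speed=.04,threshold=3),loc(),F(),current_time())
E
```

```text
[-0.0045  0.0002  0.0323] [ 1.3425 -0.3219 -2.6882]
True [-0.0048  0.0003  0.0002] [0.5658 1.0799 3.314 ] 10.3833
```

```bash
python3 - <<'E'
from h import *
loc=lambda:REST[1].T@(current_eef_pos()-REST[0])-[0,0,.026+D]
F=lambda:REST[1].T@np.array(current_contact_force())
p=lambda x,z:cp(REST,x,0,.026+D+z)
z=loc()[2]+.001
print(servo_line(p(.010,z),speed=.03,threshold=4),loc(),F(),current_time())
print('grip',current_grip_width())
E
```

```text
True [0.0014 0.     0.0002] [-1.8661  0.1996  3.7459] 10.75
grip 0.009210657738920564
```

```bash
python3 - <<'E'
from h import *
x=(REST[1].T@(current_eef_pos()-REST[0]))[0]
open_gripper();dwell(.3);print(current_grip_width(),current_time(),current_contact_force())
servo_line(cp(REST,x,0,.026+D+.12),speed=.12);print(current_time(),current_contact_force())
# to the side, above the handle
h=handle(0)
goto(h+[0,0,.2],tool(FIX[1]));print(current_time(),current_eef_pos())
servo_line(h+[0,0,.08],speed=.15)
a=snap('top','t4')['color'][130:270,120:290,::-1];b=snap('scene','s4')['color'][240:430,240:420,::-1];snap('wrist','w4')
a=cv2.resize(a,None,fx=2.3,fy=2.3,interpolation=2);b=cv2.resize(b,(400,a.shape[0]),interpolation=2)
cv2.imwrite('pics/c4.png',np.hstack([a,b]));print(current_time())
E
```

```text
0.08537803881290976 11.775 [-0.8091  0.1254 -0.1807]
12.925 [0.3822 0.5275 0.079 ]
13.875 [0.4738 0.1851 0.2798]
14.975
```

View pics/c4.png

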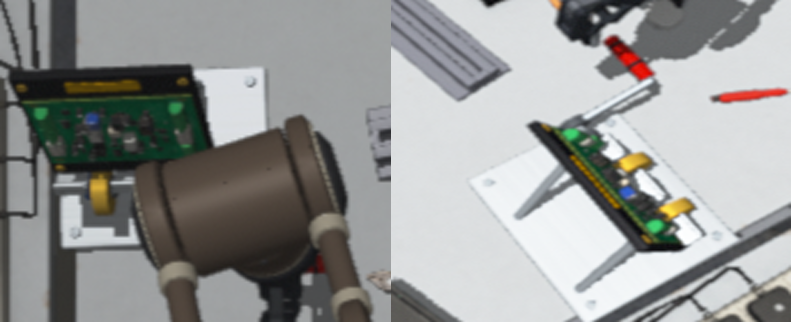

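View pics/w4.png

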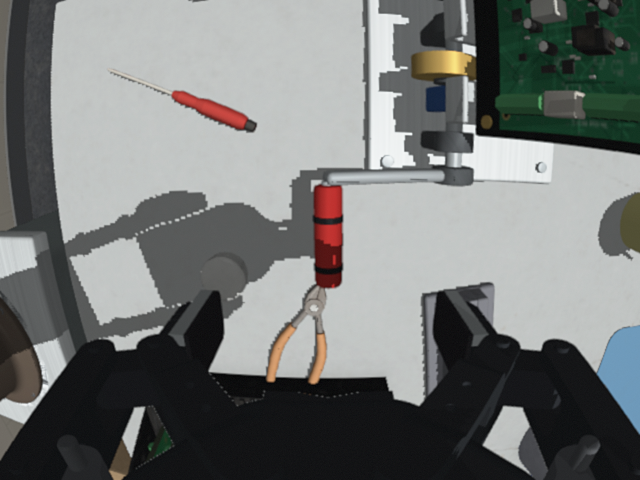

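The carrier leans square and centred on the rest, board side out. In the wrist view the handle runs from (328,185) to (328,287), centred between the pads. Next I grip it.

```bash
python3 - <<'E'
from h import *
W=dict(np.load('pics/w4.npz'))
A,B=fonz(W,328,186,.082),fonz(W,328,286,.082);m=(A+B)/2;h=handle(0);print(A,B,m,h)
if abs(m[1]-h[1])<.012: h[1]=m[1]-.004
g=h-[0,0,.019]
print(servo_line(g+[0,0,.08],speed=.1),servo_line(g,speed=.12,threshold=8),current_eef_pos(),g)
close(35);print(current_grip_width(),current_finger_force(),current_contact_force(),current_time())
E
```

```text
[0.4746 0.2205 0.082 ] [0.4753 0.1551 0.082 ] [0.475  0.1878 0.082 ] [0.4727 0.1846 0.0791]
False False [0.4735 0.184  0.0607] [0.4727 0.1838 0.0601]
0.016943420659806373 34.131311774253845 [ 4.1972 -0.4404  0.9383] 16.7583
```

```bash
python3 - <<'E'
from h import *
o=current_eef_pos()-handle(0)
for q in np.linspace(0,1.3,11)[1:]:
    servo_line(handle(q)+o,speed=.045)
    f=np.array(current_contact_force());print(round(q,2),f,current_eef_pos()-handle(q)-o,round(current_time(),2))
    if np.linalg.norm(f)>30: print('stop');break
dwell(.3);print(current_contact_force(),current_grip_width(),current_finger_force())
a=snap('top','t5')['color'][130:270,120:290,::-1];b=snap('scene','s5')['color'][240:430,240:420,::-1];snap('wrist','w5')
a=cv2.resize(a,None,fx=2.3,fy=2.3,interpolation=2);b=cv2.resize(b,(400,a.shape[0]),interpolation=2)
cv2.imwrite('pics/c5.png',np.hstack([a,b]))
E
```

```text
0.13 [ 2.8022 -0.6232 -4.8387] [-0.0001 -0.     -0.0001] 17.19
0.26 [ 2.3079  0.7172 -4.451 ] [-0.0002  0.      0.    ] 17.6
0.39 [ 1.2762  1.6785 -4.7125] [-0.0001  0.0001  0.0001] 18.01
0.52 [ 0.8446  1.5432 -6.0782] [-0.0001  0.0001  0.0001] 18.42
0.65 [-1.7689  2.4427 -4.548 ] [-0.0001  0.0001  0.0002] 18.82
0.78 [-2.3355  3.4036 -3.708 ] [0.0002 0.0002 0.0003] 19.23
0.91 [-3.9955  4.2573 -1.4526] [-0.0006  0.0002 -0.0001] 19.64
1.04 [-4.2887  3.4774 -0.7722] [-0.0009  0.0003 -0.0001] 20.05
1.17 [-5.4768  2.9628 -0.3896] [-0.001   0.0003  0.    ] 20.46
1.3 [-4.3603  4.3871  0.2406] [-0.001   0.0004  0.0002] 20.87
[-5.2322  4.504   0.8058] 0.01682702192959779 34.92990553379059
```

View pics/c5.png

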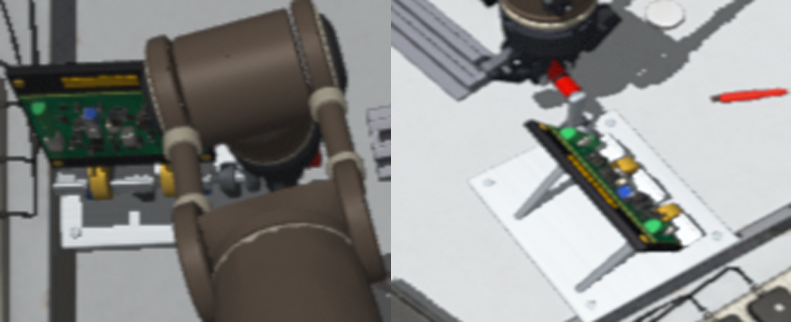

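View pics/w5.png

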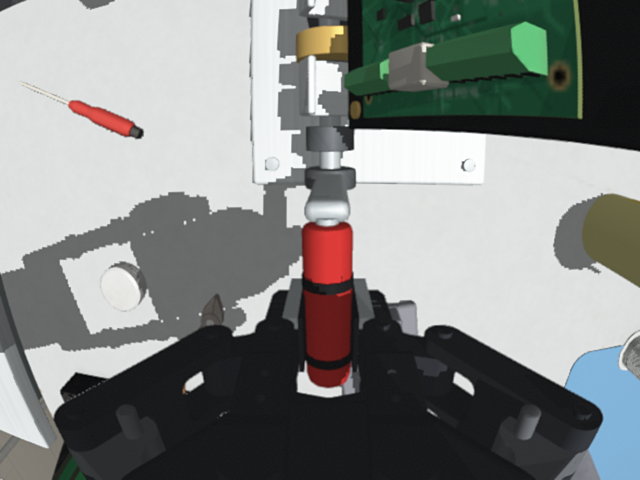

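The wrist view shows the handle (328,300), arm end (328,210) and shaft (330,160) in one line, so the lever is straight up. The carrier still leans on the rest, clear of the gripper, and the force (about 5 N) matches the spring, so I'm handing in.

```bash
python3 -c "
from station import *
print(current_time(),close_job())"
```

```text
the job is handed in; nothing more can be done
21.3167 None
```

The job is handed in at 21.3 s: the carrier leans on the blue rest, board side out and let go, and the gripper is holding the cam lever straight up; `close_job()` gave no verdict.

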